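Build a lens stack and lock its collar

ROBOT

A 6-joint arm with a two-finger parallel gripper is mounted at the origin on a cart in front of the work surface, level with it; the furniture and walls round the work are solid. World frame = base frame: x ahead of the robot, y to its left, z up, the work surface at z = 0. Lengths are in m, angles in rad, forces in N, time in s.
With the tool pointing down it reaches from about 0.375 to 0.9 m from the base axis. Payload 3.1 kg.
Tool frame: the origin (TCP) lies at the very end of the fingers, on their centre line; the grasp point (between the pads) lies 19 mm behind it (grip_depth is the distance from the TCP to the grasp point, in m); z points along the fingers, y is the line along which they close (so a half turn about z gives the same grasp; the last joint's range is limited). The gripper opens to 85 mm and grips with 20 to 120 N. Pads are 22 mm wide; open, the fingers measure 114 mm over their backs; the gripper's body (76 mm by 85 mm) begins 54 mm behind the grasp point. The pads swing forward as they close: fully open they stand 13 mm farther back than shut.
Start: joints at [1.111, 0.527, 1.433, -0, 1.181, -0.178], TCP at [0.174, 0.6, 0.231] pointing down, gripper open.
Joint ranges: [-3.08, 3.08], [-0.75, 2.2], [0.22, 2.44], [-1.43, 4.57], [0, 2.65], [-2.85, 2.85]. Speed limits (rad/s): [2.79, 2.79, 3.14, 3.14, 3.14, 3.14].

INTERFACE

Orientations are given as a unit quaternion [x, y, z, w].
In Python, from station import * gives the robot as it stands.
- The arm moves only by the tool apply_moves, never from a script. Its argument "plan" is a list of rows, each a list of 7 numbers: the shift along the tool's x, y, z in m, then the turn, a rotation vector about the tool's x, y, z in rad, then the gripper command: -1 is fully open, 1 is shut, values between are in proportion. In form: [[dx, dy, dz, wx, wy, wz, jaw], ...]. A call has 1 to 8 rows; each row shifts and turns the commanded pose from where the row before left it, along the tool's axes as they then stand; what a row does not reach is not made up. A row lasts 1/8 s, in which the tool goes at most 62.5 mm and 10.7 degrees, less where a joint would pass 70% of its speed; a pose out of reach is approached as far as the arm can. A call is refused whole if a number of a shift passes 0.0625 or a number of a turn 0.188, either way. A call with a gripper value outside its range is refused whole. The fingers move at their own pace and stop on an object; "force" is the grip in N (left out, the last holds). Time passes only in rows, so rows that do not move let the fingers close. It gives the time, the measured TCP pose, the force, the opening and the grip force at its end, in the units of the state.
- sense(): the state, without advancing time (a new reading comes with each control period).
- snapshot(name): name is "scene" or "side" or "wrist"; returns the picture (420x560x3 uint8, red, green, blue); there is no depth.
- calibration(name): a dict with "camera_matrix" (3x3 intrinsics, pixels), "k1" (the pictures are not rectified: a ray, as slopes to the right and down, at radius r is drawn at 1 + k1 r^2 times it, then the intrinsics apply), "R" (3x3) and "t" (3): a world point X has camera coordinates R X + t; the wrist camera has in their place "mount" (4x4, takes a point from camera to tool coordinates, whose origin is the TCP and whose axes are the flange's). Camera axes: x right, y down, z forward; pixel columns grow to the right and rows downward; lengths in m; the calibration is good to about 2 mm. A picture is of the moment at which its call begins: read the wrist's pose just before it. calibration takes no time and is no camera call.
- sign_off(): hands the job in; it is judged then, once.
The state is a dict: "t": time; "q": joint angles; "qd": joint speeds; "tau": joint torques, N m; "tcp_pos": TCP position; "tool_rot": TCP orientation; "force": force on the tool from outside, world axes, zero at the start; "ft_torque": the same for the moment, N m; "finger_gap": opening from 0.0 (shut) to 1.0 (fully open); "gripper_force": force on a finger pad.
Only numpy, scipy, OpenCV 4.12 (cv2) and the standard library are available. Lean on these libraries where they do the work, as an engineer would, in place of code of your own. Each camera call takes 0.05 s, during which the arm holds its last target. There are 200 camera calls.

TASK

Build up the lens mount in order: lay the spacer ring flat in the seat at its centre, then stand the lens cell upright on the spacer with its spigot in the bore and its two ears in line with the locked mark. Then turn the lock collar by its lever until the lever stands over the locked mark, so that the clamp tabs cover the ears, and let go. Do not tip the lens cell over and leave everything else on the bench where it is.

Things in the scene. Friction and masses are not known exactly. Their poses are not given: they have to be found in the camera images.
- lens_mount: Lens mount fixed to the bench: round aluminium base, 172 mm across, 8 mm thick, with the lock collar round its middle. Origin: centre of the underside, on the collar's axis; z up. Its x axis runs through the locked mark, which lies towards -x; the ears of the lens cell must lie along x (either way round, within about 14 degrees).
- seat (a point): Centre of the seat's floor, on the collar's axis, 8 mm above the bench: a shallow round recess with a 4 mm high rim (62 mm outside, bore 50 mm; rim top 12 mm above the bench). It takes the spacer with room to spare. Axes as the mount's.
- locked_mark (a point): The locked mark: one raised dark rib, 22 mm long, 4 mm wide, pointing radially on the base outside the collar, towards the mount's -x. This point is on the base's top, 70 mm from the axis, directly below the lever post when locked. Two small pips 80 degrees clockwise from it, seen from above, mark the open position.
- lock_collar (a joint): Angle of the lock collar about the mount's vertical axis (rad), growing counter-clockwise from above. 0 = fully open; 1.40 = lever over the locked mark (right within 0.12). Stops at 0 and 1.75, so it can be turned past the mark; stays where left; turning takes about 2 N at the lever. Dark steel ring, 116 mm outside, 96 mm inside, top 22 mm above the bench.
- clamp_tab (a point): Inner end of one of the collar's two steel clamp tabs (the one on the lever's side; the other is opposite), on its top, 39 mm above the bench and 25 mm from the axis. Tabs are 14 mm wide, reach in from the ring, and have their undersides 34 mm above the bench. Open, they stand across the line of the ears; locked, they cover the ears.
- lever_post (a point): The lever's upright round steel post on the collar, 12 mm in diameter, 70 mm from the axis; it rises from the lever arm (top 20.5 mm above the bench) to 70 mm. This point is on the post's axis 55 mm above the bench and turns with the collar. Locked: straight above the locked mark.
- spacer_center (a point): Spacer: plain aluminium ring standing loose on the bench, 40 mm outside, 30 mm bore, 18 mm high, 60 g. The point is at its centre, half-way up. It may stand left of the bench seam, where the top is 3 mm lower (so may the lens cell). In the seat its top is 26 mm above the bench. To set it down with the collar open, put the fingers along the mount's x, between the tabs.
- lens_center (a point): Lens cell: loose, dark metal, upright, 46 mm high, 90 g. Point: on its axis half-way up; x runs along its ears. From its foot: spigot 22 mm across to 6 mm; flange 40 mm across with two ears (68 mm over both, 18 mm wide) to 12 mm; square body 30x30 mm, sides along x and y, to 43.5 mm; round bezel to the top. On the spacer its foot is 20 mm above the bench. Grip the body's upper half, clear of the tabs.
- case: Bystander: flat white case, 55x85x18 mm, at the front of the bench; origin under its centre.
- cold_block: Bystander: pale metal block, 45x65x25 mm, at the front; origin under its centre.
- marker_pen: Bystander: marker pen, 135 mm long, 17 mm thick, lying at the front left; origin under its centre.
- mouse: Bystander: computer mouse, 89x48x32 mm, at the front right; origin under its centre.
- mailer: Bystander: narrow closed slide box, 30x85x34 mm, lying at the back left; origin under its centre.
- tube_a: Bystander: screw-cap tube standing at the back, 34 mm in diameter, 117 mm high; origin under its foot.
- bottle_a: Bystander: small reagent bottle standing at the back, 36 mm in diameter, 75 mm high; origin under its foot.
- tape: Bystander: roll of tape, 96 mm across, 25 mm high, far right; origin under its centre.
- spacer: The spacer ring itself; origin at the centre of its underside (see spacer_center).
- lens_cell: The lens cell itself; origin at the centre of its foot (see lens_center). The parts stand either left of the mount or to its right, where a fixed black unit 140 mm high rises about 80 mm behind them: carry things over it or in front of it.

How it is judged:
By the outcome, as a careful person would: the job done as asked, in the order asked, and still so for the second after the job is handed in, with the robot touching nothing.
It also fails if it takes over 67 s, if anything falls off the work surface, if the arm or the gripper's body presses on something with over 40 N, if the wrist force passes 120 N, or if a joint passes its speed limit or range.

## Working session

There is one attempt and no reset: what is moved stays moved. The work goes in short steps, Python scripts to look and compute and a tool call to move; the robot and the scene stay as the last step left them, time stands still between calls to the robot, and variables do not carry over. Pictures are saved under pics/ and viewed, at most 10 in all, crops included, and the job is handed in when it is done.

Besides the shell and the picture viewer there is one more tool, called after "Emit:" by a JSON object that holds its "api" and its "payload", one argument or row to a line. apply_moves: Moves the arm, as the interface text tells. Its arguments: {"type":"object","properties":{"plan":{"type":"array"},"force":{"type":"number"}},"required":["plan"]}

```bash
mkdir -p pics; cat > h.py <<'E'
from station import *
import numpy as np, cv2
from scipy.spatial.transform import Rotation as Rn
def save(n,f,crop=None,s=1):
    im=snapshot(n)
    np.save('pics/'+f+'.npy',im)
    if crop: im=im[crop[1]:crop[3],crop[0]:crop[2]]
    if s!=1: im=cv2.resize(im,None,fx=s,fy=s,interpolation=cv2.INTER_CUBIC)
    cv2.imwrite('pics/'+f+'.png',im[:,:,::-1])
def cam(n,st=None):
    c=calibration(n)
    K=np.array(c['camera_matrix']);
    if n=='wrist':
        T=np.eye(4);T[:3,:3]=Rn.from_quat(st['tool_rot']).as_matrix();T[:3,3]=st['tcp_pos']
        M=np.linalg.inv(T@np.array(c['mount']));return K,c['k1'],M[:3,:3],M[:3,3]
    return K,c['k1'],np.array(c['R']),np.array(c['t'])
def ray(n,u,v,z,st=None):
    K,k,R,t=cam(n,st)
    d=np.array([(u-K[0,2])/K[0,0],(v-K[1,2])/K[1,1]]);p=d.copy()
    for _ in range(20): p=d/(1+k*(p@p))
    w=R.T@np.array([p[0],p[1],1]);o=-R.T@t
    return o+w*(z-o[2])/w[2]
def proj(n,X,st=None):
    K,k,R,t=cam(n,st);c=R@np.array(X)+t;p=c[:2]/c[2];p=p*(1+k*(p@p));return K[0,0]*p[0]+K[0,2],K[1,1]*p[1]+K[1,2]
E
python3 - <<'E'
from h import *
a=snapshot('scene');b=snapshot('side')
st=sense();w=snapshot('wrist')
for n,i in(('scene',a),('side',b)):
    cv2.imwrite(f'pics/{n}0.png',cv2.resize(i,(784,588),interpolation=cv2.INTER_CUBIC)[:,:,::-1])
cv2.imwrite('pics/w0.png',w[:,:,::-1])
print(st);print(calibration('wrist'));
for n in('scene','side'):
    K,k,R,t=cam(n);print(n,-R.T@t,R[2],K[0,0])
E
```

```text
{'t': 0.1, 'q': array([ 1.11049788e+00,  5.28382439e-01,  1.43375515e+00, -2.64066138e-06,
        1.18142018e+00, -1.78515830e-01]), 'qd': array([-0.00149485, -0.00178907, -0.00245378, -0.00015759, -0.00039845,
       -0.00013214]), 'tau': array([ 1.59905690e-04, -4.43305743e+01, -1.78585517e+01, -1.92447105e-04,
        3.98600227e-03,  1.28828054e-05]), 'tcp_pos': array([0.17348636, 0.59977456, 0.23043186]), 'tool_rot': array([ 1.40425082e-01,  9.90090820e-01, -9.33245114e-04, -3.07367566e-04]), 'force': array([0.54027955, 0.31813974, 0.52025173]), 'ft_torque': array([ 0.01665754,  0.00814539, -0.02675834]), 'gripper_force': 0.0, 'finger_gap': 1.0008796901170525}
{'camera_matrix': array([[371.5871885 ,   0.        , 284.54380738],
       [  0.        , 371.5871885 , 211.81999567],
       [  0.        ,   0.        ,   1.        ]]), 'k1': -0.07863015170358557, 'mount': array([[ 5.09601276e-04, -9.59658827e-01, -2.81166633e-01,
         7.18524030e-02],
       [ 9.99999601e-01,  2.82790396e-04,  8.47251223e-04,
         3.44154036e-04],
       [-7.33560891e-04, -2.81166952e-01,  9.59658589e-01,
        -1.42328353e-01],
       [ 0.00000000e+00,  0.00000000e+00,  0.00000000e+00,
         1.00000000e+00]])}
scene [-0.46709783 -0.73147435  0.80041112] [ 0.73323602  0.43814928 -0.51999053] 425.66877495899996
side [0.32899514 0.97953741 0.61130566] [ 0.18580922 -0.87908535 -0.43895772] 388.1764245994032
```

View pics/scene0.png

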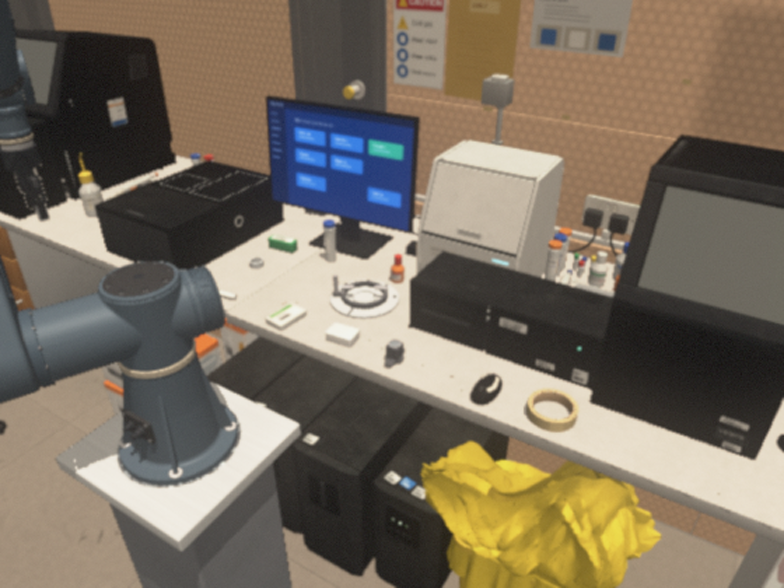

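View pics/side0.png

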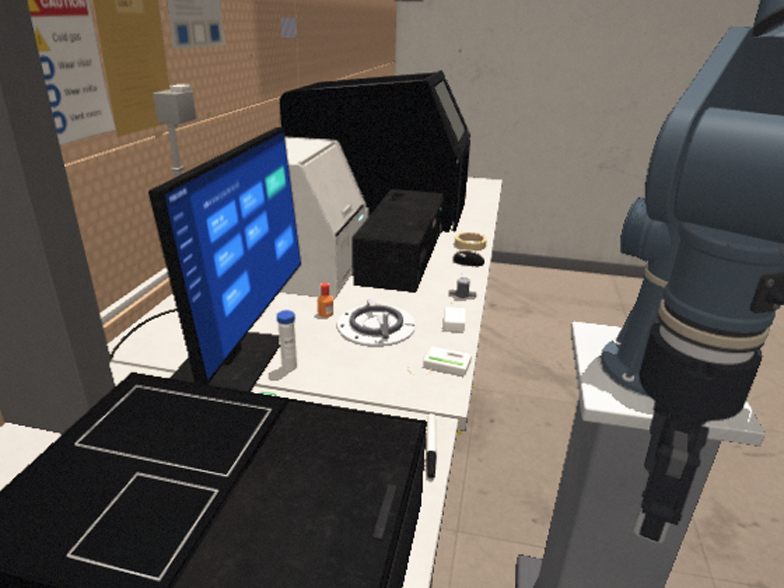

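The scene view shows the spacer at about (257,263), the mount at (364,296), the lever post at (336,287) and the lens cell at (394,352). The side view shows the mount at (376,322), the lever post at (385,325) and the lens cell at (462,290).

```bash
python3 - <<'E'
from h import *
for nm,n,u,v,z in [('spacer','scene',257,263,.009),('mount','scene',363,294,.022),('mountS','side',376,320,.022),('lens foot','scene',393,361,0),('lens top','scene',395,343,.046),('lens top S','side',462,281,.046),('post top','scene',336,279,.07),('post topS','side',385,316,.07),('ring c','scene',364,298,.008)]:
    print(nm,ray(n,u/1.4,v/1.4,z).round(4))
a=np.load if 0 else None
for n,x0,y0,x1,y1,f,s in [('scene',150,165,310,285,'sc1',5),('side',220,180,360,280,'si1',5)]:
    save(n,f,(x0,y0,x1,y1),s)
E
```

```text
spacer [0.5633 0.3195 0.009 ]
mount [ 0.5637 -0.0286  0.022 ]
mountS [ 0.5712 -0.0114  0.022 ]
lens foot [ 0.3997 -0.2136  0.    ]
lens top [ 0.4041 -0.2157  0.046 ]
lens top S [ 0.4068 -0.2039  0.046 ]
post top [0.5231 0.0213 0.07  ]
post topS [0.5378 0.0492 0.07  ]
ring c [ 0.5678 -0.0284  0.008 ]
```

View pics/sc1.png

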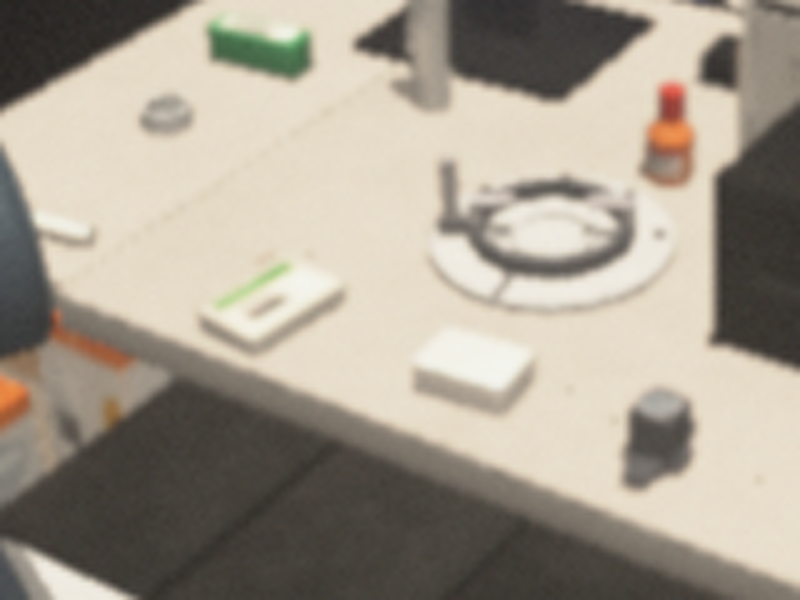

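```bash
cat >> h.py <<'E'
def to(x,y,z,yaw):
    """tool-frame shift for target TCP; yaw = world angle of tool y (mod pi nearest)"""
    s=sense();R=Rn.from_quat(s['tool_rot']).as_matrix();d=R.T@(np.array([x,y,z])-s['tcp_pos'])
    cur=np.arctan2(R[1,1],R[0,1]);dy=(yaw-cur+np.pi/2)%np.pi-np.pi/2
    G=np.eye(3);G[:,2]=[0,0,-1];G[:,1]=[np.cos(cur+dy),np.sin(cur+dy),0];G[:,0]=np.cross(G[:,1],G[:,2])
    print('tcp',s['tcp_pos'].round(4),'yaw',round(cur,3),'q6',s['q'][5].round(2),'d',d.round(4),'rot',Rn.from_matrix(R.T@G).as_rotvec().round(4),'t',round(s['t'],2),'gap',round(s['finger_gap'],3))
E
python3 - <<'E'
from h import *
def c(x,y,z):return ray('scene',150+x/5,165+y/5,z)
L,Rr,F,B=c(430,243,.004),c(676,240,.004),c(555,309,.004),c(550,182,.01)
print('plate',L,Rr,F,(c(430,243,.008)+c(676,243,.008))/2)
print('mark inner/outer',c(513,275,.009),c(496,298,.009))
print('post base, top',c(452,228,.02),c(448,162,.07))
print('spacer',c(167,115,.006),'mailer',c(260,50,.03),'boxcorner',ray('scene',150,188,0))
print('ring',c(551,232,.022),'lens foot',c(657,478,.008), 'top',c(663,402,.046))
to(.5,.32,.23,0)
E
```

```text
plate [0.52550714 0.04382031 0.004     ] [ 0.6180839  -0.10050181  0.004     ] [ 0.5026089  -0.07531559  0.004     ] [ 0.5649056  -0.03285764  0.008     ]
mark inner/outer [ 0.51585963 -0.03279444  0.009     ] [ 0.48695672 -0.03881596  0.009     ]
post base, top [0.52909683 0.02668954 0.02      ] [0.53270741 0.02982892 0.07      ]
spacer [0.5660323  0.32324454 0.006     ] mailer [0.65265512 0.30060362 0.03      ] boxcorner [0.50618709 0.44250963 0.        ]
ring [ 0.55771645 -0.0362905   0.022     ] lens foot [ 0.38097318 -0.22719086  0.008     ] top [ 0.40314111 -0.21782225  0.046     ]
tcp [0.1736 0.6    0.2308] yaw 1.289 q6 -0.18 d [-0.3914 -0.1782  0.001 ] rot [-1.000e-03  5.000e-04  1.289e+00] t 0.25 gap 0.999
```

Emit:
{"api": "apply_moves", "payload": {
  "plan": [
    [-0.056,-0.02,0,0,0,0,-1],
    [-0.056,-0.02,0,0,0,0,-1],
    [-0.056,-0.02,0,0,0,0,-1],
    [-0.056,-0.02,0,0,0,0,-1],
    [-0.056,-0.02,0,0,0,0,-1],
    [-0.056,-0.02,0,0,0,0,-1],
    [-0.056,-0.02,0,0,0,0,-1],
    [-0.056,-0.02,0,0,0,0,-1]
  ]
}}

```text
t: 1.25
tcp_pos: [0.561, 0.3207, 0.2313]
tool_rot: [0.141, 0.99, 0.0, -0.0]
force: [-0.3, 1.4, 1.1]
finger_gap: 0.999
gripper_force: 0.0
```

Emit:
{"api": "apply_moves", "payload": {
  "plan": [
    [0,0,0,0,0,0.184,0],
    [0,0,0,0,0,0.184,0],
    [0,0,0,0,0,0.184,-0.4],
    [0,0,0,0,0,0.184,-0.4],
    [0,0,0,0,0,0.184,-0.4],
    [0,0,0,0,0,0.184,-0.4],
    [0,0,0,0,0,0.184,-0.4],
    [0,0,0,0,0,0,-0.4]
  ]
}}

```text
t: 2.25
tcp_pos: [0.5595, 0.322, 0.2311]
tool_rot: [0.706, 0.708, -0.0, -0.0]
force: [-0.1, -0.0, -0.5]
finger_gap: 0.702
gripper_force: 0.0
```

```bash
python3 - <<'E'
from h import *
to(.566,.323,.2,0)
import pickle
pickle.dump(sense(),open('pics/w1.pkl','wb'));save('wrist','w1')
E
```

```text
tcp [0.5595 0.322  0.2311] yaw 0.003 q6 0.35 d [0.0009 0.0066 0.0311] rot [-0.0004  0.0002  0.0032] t 2.25 gap 0.702
```

View pics/w1.png

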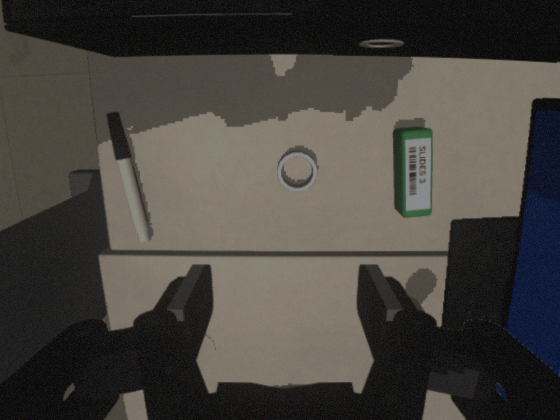

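The wrist view shows the spacer ring centred at (297,172), about 40 px across and left of the seam, which is at row 253. The mailer is well clear at (417,172).

```bash
python3 - <<'E'
from h import *
import pickle
st=pickle.load(open('pics/w1.pkl','rb'))
c=ray('wrist',297.3,172,.015,st);print(c,ray('wrist',277,172,.015,st),ray('wrist',317,172,.015,st))
print(ray('wrist',402,172,.03,st))
to(c[0],c[1],.0,0)
E
```

```text
[0.57158528 0.32963334 0.015     ] [0.55178277 0.32955537 0.015     ] [0.59081726 0.32972678 0.015     ]
[0.66975498 0.33300573 0.03      ]
tcp [0.5595 0.322  0.2311] yaw 0.004 q6 0.35 d [0.0076 0.0122 0.2311] rot [-0.0003  0.0001  0.0042] t 2.3 gap 0.697
```

Emit:
{"api": "apply_moves", "payload": {
  "plan": [
    [0.0076,0.012,0.05,0,0,0,-0.4],
    [0,0,0.05,0,0,0,-0.4],
    [0,0,0.05,0,0,0,-0.4],
    [0,0,0.04,0,0,0,-0.4],
    [0,0,0.02,0,0,0,-0.4],
    [0,0,0.015,0,0,0,-0.4],
    [0,0,0.006,0,0,0,-0.4],
    [0,0,0,0,0,0,-0.4]
  ],
  "force": 30
}}

```text
t: 3.3
tcp_pos: [0.5722, 0.3299, 0.0011]
tool_rot: [0.707, 0.708, 0.001, 0.0]
force: [0.6, 0.8, 0.3]
finger_gap: 0.704
gripper_force: 0.0
```

Emit:
{"api": "apply_moves", "payload": {
  "plan": [
    [0,0,0,0,0,0,0.5],
    [0,0,0,0,0,0,0.5],
    [0,0,0,0,0,0,0.5],
    [0,0,0,0,0,0,0.5],
    [0,0,0,0,0,0,0.5],
    [0,0,0,0,0,0,0.5]
  ]
}}

```text
t: 4.05
tcp_pos: [0.5725, 0.3301, 0.0019]
tool_rot: [0.707, 0.707, 0.001, 0.001]
force: [-0.4, -0.5, 5.3]
finger_gap: 0.449
gripper_force: 30.2
```

Emit:
{"api": "apply_moves", "payload": {
  "plan": [
    [0,0,-0.02,0,0,0,0.5],
    [0,0,-0.05,0,0,0,0.5],
    [0,0,-0.06,0,0,0,0.5],
    [0,0,-0.06,0,0,0,0.5],
    [-0.055,0,-0.02,0,0,0,0.5],
    [-0.055,0,0,0,0,0,0.5],
    [-0.055,0,0,0,0,0,0.5],
    [-0.055,0,0,0,0,0,0.5]
  ]
}}

```text
t: 5.05
tcp_pos: [0.5715, 0.1081, 0.2116]
tool_rot: [0.707, 0.708, 0.001, 0.001]
force: [0.5, -0.0, -1.0]
finger_gap: 0.451
gripper_force: 30.5
```

Emit:
{"api": "apply_moves", "payload": {
  "plan": [
    [-0.055,0,0,0,0,0,0.5],
    [-0.055,0,0,0,0,0,0.5],
    [-0.055,0,0,0,0,0,0.5],
    [-0.03,0,0,0,0,0,0.5],
    [0,0,0,0,0,0,0.5],
    [0,0,0,0,0,0,0.5]
  ]
}}

```text
t: 5.8
tcp_pos: [0.5717, -0.0847, 0.2108]
tool_rot: [0.707, 0.707, 0.0, -0.0]
force: [-0.4, 0.6, -0.2]
finger_gap: 0.45
gripper_force: 30.5
```

```bash
python3 - <<'E'
from h import *
import pickle
to(.563,-.031,.2,0)
pickle.dump(sense(),open('pics/w2.pkl','wb'));save('wrist','w2',(80,0,480,300),2)
E
```

```text
tcp [ 0.5717 -0.0847  0.2108] yaw 0.001 q6 -0.34 d [ 0.0537 -0.0086  0.0108] rot [ 0.0001 -0.0005  0.0009] t 5.8 gap 0.45
```

View pics/w2.png

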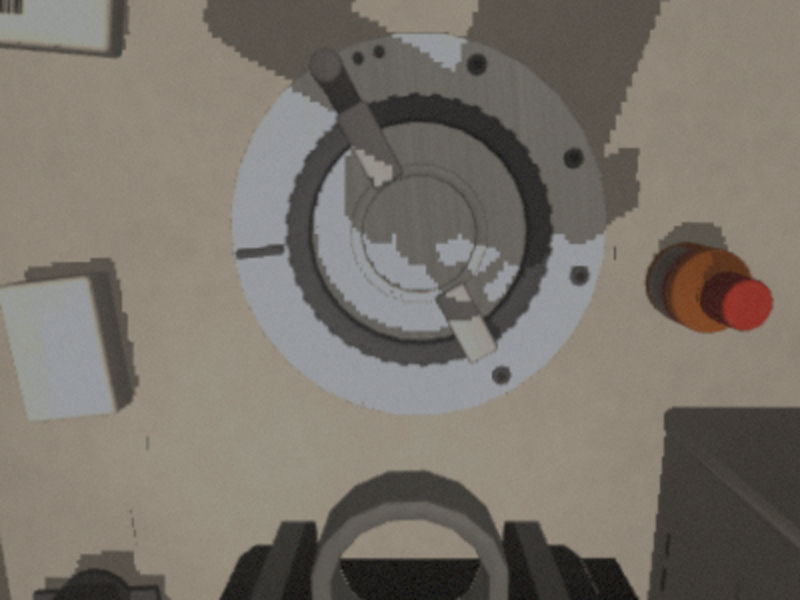

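The wrist view shows the mount. In the crop the plate spans x 232–606 and y 33–413, the seat rim is centred near (419,232), the locked mark runs from (238,254) to (284,250), and the lever is open beside the two pips. The ring is held level between the fingers.

```bash
python3 - <<'E'
from h import *
import pickle
st=pickle.load(open('pics/w2.pkl','rb'))
w=lambda x,y,z: ray('wrist',80+x/2,y/2,z,st)
P=[w(*p,.008) for p in((232,224),(606,215),(419,33),(419,413))]
print('plate',*[p.round(4) for p in P]); 
print('LR',(P[0]+P[1])/2,'TB',(P[2]+P[3])/2)
Q=[w(*p,.012) for p in((350,231),(488,231),(419,162),(419,302))]
print('rim',*[p.round(4) for p in Q])
Q=[w(*p,.022) for p in((287,229),(552,229),(419,94),(419,365))]
print('collar',*[p.round(4) for p in Q])
a,b=w(238,254,.01),w(284,250,.01);print('mark',a,b)
t=w(325,65,.07);print('post',t)
for c in((P[0]+P[1]+P[2]+P[3])/4,np.array([Q[0]+Q[1]+Q[2]+Q[3]])[0]/4):
    m=(a+b)/2-c;l=t-c;print(c,'mark ang',np.degrees(np.arctan2(m[1],m[0])),np.hypot(*m[:2]),'lever',np.degrees(np.arctan2(l[1],l[0])),np.hypot(*l[:2]))
# held ring
print('ring held top', w(411,530,st['tcp_pos'][2]+.012))
E
```

```text
plate [ 0.4912 -0.0195  0.008 ] [ 0.6604 -0.0152  0.008 ] [0.5755 0.0605 0.008 ] [ 0.5763 -0.1082  0.008 ]
LR [ 0.57578914 -0.0173383   0.008     ] TB [ 0.5758984 -0.0238485  0.008    ]
rim [ 0.545  -0.0228  0.012 ] [ 0.6067 -0.0226  0.012 ] [0.5757 0.0069 0.012 ] [ 0.576  -0.0545  0.012 ]
collar [ 0.5184 -0.0215  0.022 ] [ 0.6335 -0.0213  0.022 ] [0.5754 0.0337 0.022 ] [ 0.576  -0.0818  0.022 ]
mark [ 0.49363421 -0.03278559  0.01      ] [ 0.51472229 -0.03112316  0.01      ]
post [0.54153714 0.03678277 0.07      ]
[ 0.57584377 -0.0205934   0.008     ] mark ang -170.99198669643982 0.07256044784616696 lever 120.87624952398437 0.06685035466221347
[ 0.57582037 -0.02272657  0.022     ] mark ang -172.66047438473237 0.07223397021713653 lever 119.94617748115853 0.06867825099250853
ring held top [ 0.57185427 -0.07204122  0.22277995]
```

Emit:
{"api": "apply_moves", "payload": {
  "plan": [
    [0.03,0.004,0,0,0,0,0.5],
    [0.031,0,0,0,0,0,0.5],
    [0,0,0.02,0,0,-0.1,0.5],
    [0,0,0.04,0,0,-0.1,0.5],
    [0,0,0.04,0,0,0,0.5],
    [0,0,0.03,0,0,0,0.5],
    [0,0,0.01,0,0,0,0.5],
    [0,0,0,0,0,0,0.5]
  ]
}}

```text
t: 6.85
tcp_pos: [0.5759, -0.0234, 0.0703]
tool_rot: [0.632, 0.775, -0.0, -0.0]
force: [-0.3, -0.5, -0.7]
finger_gap: 0.446
gripper_force: 30.5
```

```bash
python3 - <<'E'
from h import *
to(.5757,-.0238,.0135,.2)
E
```

```text
tcp [ 0.5759 -0.0234  0.0703] yaw 0.202 q6 -0.44 d [-0.0003 -0.0002  0.0568] rot [-0.0005 -0.0003  0.0023] t 6.85 gap 0.446
```

Emit:
{"api": "apply_moves", "payload": {
  "plan": [
    [0,0,0.025,0,0,0,0.5],
    [0,0,0.02,0,0,0,0.5],
    [0,0,0.006,0,0,0,0.5],
    [0,0,0.003,0,0,0,0.5],
    [0,0,0.002,0,0,0,0.5],
    [0,0,0,0,0,0,0.5]
  ]
}}

```text
t: 7.6
tcp_pos: [0.5763, -0.0244, 0.0149]
tool_rot: [0.633, 0.774, 0.0, 0.0]
force: [0.1, -0.6, -1.3]
finger_gap: 0.448
gripper_force: 30.5
```

Emit:
{"api": "apply_moves", "payload": {
  "plan": [
    [0,0,0.0015,0,0,0,0.5],
    [0,0,0.001,0,0,0,0.5],
    [0,0,0,0,0,0,0.5]
  ]
}}

```text
t: 7.98
tcp_pos: [0.5763, -0.0244, 0.0129]
tool_rot: [0.633, 0.774, 0.0, 0.0]
force: [-1.1, 0.5, 6.2]
finger_gap: 0.452
gripper_force: 31.0
```

Emit:
{"api": "apply_moves", "payload": {
  "plan": [
    [0,0,-0.0005,0,0,0,-0.1],
    [0,0,0,0,0,0,-0.1],
    [0,0,0,0,0,0,-0.2],
    [0,0,-0.01,0,0,0,-0.2],
    [0,0,-0.04,0,0,0,-0.2],
    [0,0,-0.06,0,0,0,-0.2],
    [-0.045,0,-0.06,0,0,0,-0.2],
    [0,0,0,0,0,0,-0.2]
  ]
}}

```text
t: 8.98
tcp_pos: [0.5876, -0.0641, 0.1779]
tool_rot: [0.633, 0.774, 0.002, 0.006]
force: [-0.3, 0.5, -0.7]
finger_gap: 0.601
gripper_force: 0.0
```

```bash
python3 - <<'E'
from h import *
import pickle
to(.41,-.21,.2,.2)
pickle.dump(sense(),open('pics/w3.pkl','wb'));save('wrist','w3',(80,0,480,300),2)
for z in(0,.02,.046): print(ray('side',462/1.4,290/1.4,z))
E
```

```text
tcp [ 0.5876 -0.0641  0.1779] yaw 0.199 q6 -0.5 d [-0.1081 -0.2027 -0.0237] rot [ 0.0113  0.0068 -0.0011] t 8.97 gap 0.601
[ 0.40779223 -0.24815221  0.        ]
[ 0.40521424 -0.20798607  0.02      ]
[ 0.40186285 -0.15577008  0.046     ]
```

View pics/w3.png

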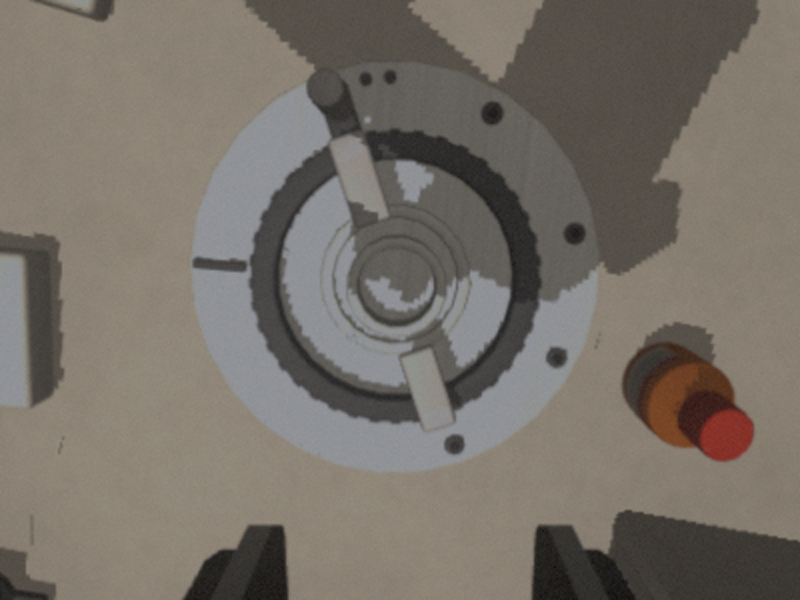

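The spacer lies flat in the seat. Its top ring spans x 348–450 around (398,286), and the rim is concentric with it at about (396,280).

```bash
python3 - <<'E'
from h import *
import pickle
st=pickle.load(open('pics/w3.pkl','rb'))
w=lambda x,y,z: ray('wrist',80+x/2,y/2,z,st)
print('ring',w(348,286,.026),w(450,286,.026),w(399,237,.026),w(399,342,.026))
print('rim',w(321,280,.012),w(471,280,.012),w(396,205,.012),w(396,353,.012))
a,b=w(194,264,.01),w(246,267,.01);print('mark',a,b,'post',w(327,88,.07))
to(.405,-.28,.2,0)
E
```

```text
ring [ 0.55762886 -0.02803986  0.026     ] [ 0.5968299  -0.02018378  0.026     ] [ 0.57356213 -0.00569459  0.026     ] [ 0.58154845 -0.04594345  0.026     ]
rim [ 0.54567658 -0.02945692  0.012     ] [ 0.60597041 -0.01737693  0.012     ] [0.57003617 0.00576853 0.012     ] [ 0.5816978  -0.05331416  0.012     ]
mark [ 0.49298244 -0.03324326  0.01      ] [ 0.51430154 -0.0303892   0.01      ] post [0.5421587  0.03692959 0.07      ]
tcp [ 0.585  -0.0623  0.1751] yaw 0.199 q6 -0.5 d [-0.1778 -0.2194 -0.0256] rot [0.0054 0.0022 0.1993] t 9.03 gap 0.602
```

Emit:
{"api": "apply_moves", "payload": {
  "plan": [
    [-0.03,-0.043,-0.01,0,0,0,-0.6],
    [-0.03,-0.043,-0.01,0,0,0,-0.6],
    [-0.03,-0.043,-0.005,0,0,0,-0.6],
    [-0.03,-0.043,0,0,0,0,-0.6],
    [-0.027,-0.042,0,0,0,0,-0.6],
    [0,0,0,0,0,0,-0.6],
    [0,0,0,0,0,0,-0.6]
  ]
}}

```text
t: 9.9
tcp_pos: [0.4026, -0.2466, 0.1964]
tool_rot: [0.633, 0.774, 0.0, -0.001]
force: [0.9, 1.8, -0.9]
finger_gap: 0.801
gripper_force: 0.0
```

```bash
python3 - <<'E'
from h import *
import pickle
to(.405,-.21,.2,.2)
pickle.dump(sense(),open('pics/w4.pkl','wb'));save('wrist','w4',(80,0,480,300),2)
E
```

```text
tcp [ 0.4026 -0.2466  0.1964] yaw 0.201 q6 -0.99 d [ 0.0355  0.0096 -0.0035] rot [-0.0011 -0.0027  0.0006] t 9.9 gap 0.801
```

View pics/w4.png

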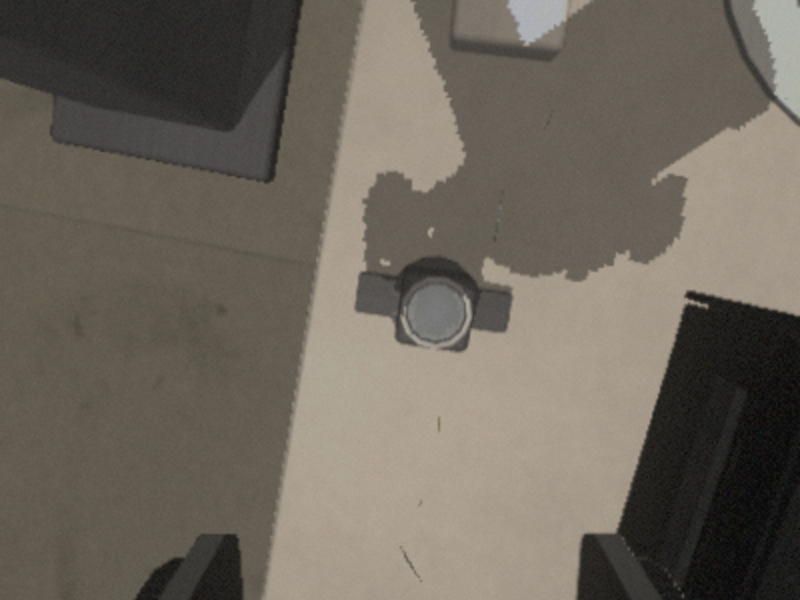

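The lens bezel is centred at (436,312), with ear ends at about (357,293) and (511,311). The black unit starts at x≥690, well clear of it.

```bash
python3 - <<'E'
from h import *
import pickle
st=pickle.load(open('pics/w4.pkl','rb'))
w=lambda x,y,z: ray('wrist',80+x/2,y/2,z,st)
a,b=w(357,292,.012),w(511,311,.012)
print('bezel',w(436,313,.046),'ears',a,b,(a+b)/2,np.hypot(*(b-a)[:2]),np.arctan2(*(b-a)[1::-1]))
# ear edges
for p,q in(((360,272),(396,277)),((357,312),(397,318)),((478,289),(511,293)),((474,327),(508,331))):
    d=w(*q,.012)-w(*p,.012);print(np.arctan2(d[1],d[0]))
c=(w(436,313,.046)*2+(a+b)/2)/3;print(c)
to(c[0],c[1],.027,.085)
E
```

```text
bezel [ 0.40638204 -0.21303935  0.046     ] ears [ 0.37273547 -0.21518212  0.012     ] [ 0.44061758 -0.20976055  0.012     ] [ 0.40667652 -0.21247134  0.012     ] 0.06809827220984532 0.07969830230073353
0.06306217177354201
0.0508443089697735
0.08500550902359923
0.08616584441314497
[ 0.4064802  -0.21285001  0.03466667]
tcp [ 0.4031 -0.2465  0.1966] yaw 0.202 q6 -0.99 d [0.0319 0.0101 0.1696] rot [-0.0009 -0.002   0.1168] t 9.95 gap 0.8
```

Emit:
{"api": "apply_moves", "payload": {
  "plan": [
    [0.0319,0.01,0,0,0,0,-0.4],
    [0,0,0.02,0,0,0.12,-0.4],
    [0,0,0.05,0,0,0,-0.4],
    [0,0,0.05,0,0,0,-0.4],
    [0,0,0.03,0,0,0,-0.4],
    [0,0,0.015,0,0,0,-0.4],
    [0,0,0.009,0,0,0,-0.4],
    [0,0,0,0,0,0,-0.4]
  ]
}}

```text
t: 10.95
tcp_pos: [0.4068, -0.2137, 0.0229]
tool_rot: [0.677, 0.736, 0.0, -0.001]
force: [-0.0, 0.2, 0.5]
finger_gap: 0.703
gripper_force: 0.0
```

Emit:
{"api": "apply_moves", "payload": {
  "plan": [
    [0,0,0,0,0,0,0.2],
    [0,0,0,0,0,0,0.7],
    [0,0,0,0,0,0,0.7],
    [0,0,0,0,0,0,0.7],
    [0,0,0,0,0,0,0.7],
    [0,0,0,0,0,0,0.7],
    [0,0,0,0,0,0,0.7]
  ]
}}

```text
t: 11.82
tcp_pos: [0.407, -0.2148, 0.0241]
tool_rot: [0.678, 0.735, 0.0, 0.001]
force: [0.3, 1.3, 5.7]
finger_gap: 0.342
gripper_force: 32.1
```

```bash
python3 - <<'E'
from h import *
to(.5765,-.0245,.2,.11)
E
```

```text
tcp [ 0.407  -0.2148  0.0241] yaw 0.081 q6 -0.81 d [ 0.1759  0.1845 -0.1759] rot [ 0.0013  0.0011 -0.0294] t 11.82 gap 0.342
```

Emit:
{"api": "apply_moves", "payload": {
  "plan": [
    [0,0,-0.02,0,0,0,0.7],
    [0,0,-0.05,0,0,0,0.7],
    [0,0,-0.06,0,0,0,0.7],
    [0,0,-0.05,0,0,0,0.7],
    [0.035,0.037,0,0,0,0,0.7],
    [0.035,0.037,0,0,0,0,0.7],
    [0.035,0.037,0,0,0,-0.03,0.7],
    [0.035,0.037,0,0,0,0,0.7]
  ]
}}

```text
t: 12.82
tcp_pos: [0.5421, -0.061, 0.2032]
tool_rot: [0.667, 0.745, -0.0, 0.0]
force: [0.4, -0.8, 0.4]
finger_gap: 0.341
gripper_force: 31.3
```

Emit:
{"api": "apply_moves", "payload": {
  "plan": [
    [0.034,0.037,0,0,0,0,0.7],
    [0,0,0.03,0,0,0,0.7],
    [0,0,0.03,0,0,0,0.7],
    [0,0,0.02,0,0,0,0.7],
    [0,0,0,0,0,0,0.7],
    [0,0,0,0,0,0,0.7]
  ]
}}

```text
t: 13.58
tcp_pos: [0.5749, -0.0244, 0.1239]
tool_rot: [0.667, 0.745, 0.0, 0.0]
force: [0.5, 0.5, -0.2]
finger_gap: 0.34
gripper_force: 31.2
```

```bash
python3 - <<'E'
from h import *
import pickle
to(.5765,-.0255,.044,.11)
pickle.dump(sense(),open('pics/w5.pkl','wb'))
save('wrist','w5',(80,90,480,390),2)
E
```

```text
tcp [ 0.5749 -0.0244  0.1239] yaw 0.111 q6 -0.35 d [-0.0012  0.0014  0.0799] rot [0.0009 0.0004 0.0008] t 13.57 gap 0.34
```

View pics/w5.png

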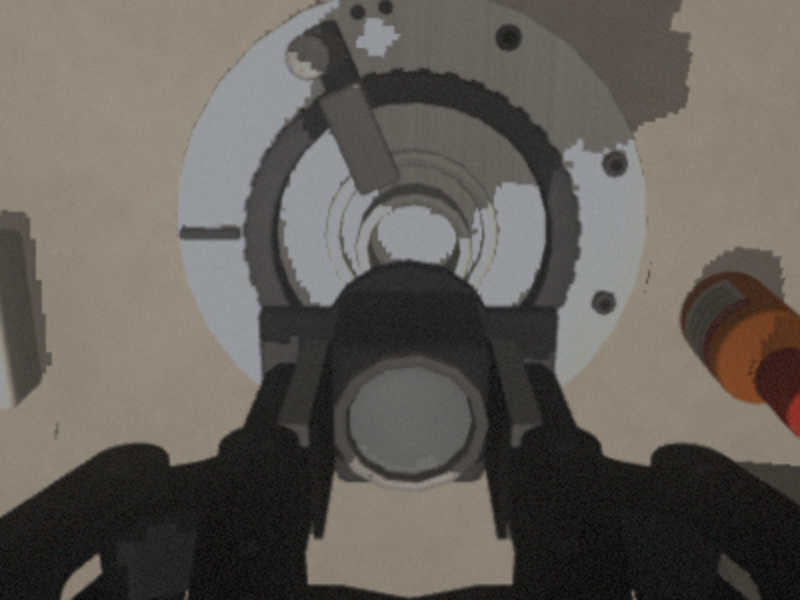

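The lens is held upright with its ears horizontal in the image, in line with the mark at (210,233). The bezel is at (411,423) and the spacer bore shows below it at about (415,230).

```bash
python3 - <<'E'
from h import *
import pickle
st=pickle.load(open('pics/w5.pkl','rb'))
w=lambda x,y,z: ray('wrist',80+x/2,90+y/2,z,st)
print('bezel',w(411,423,st['tcp_pos'][2]+.022),'ears',w(262,309,st['tcp_pos'][2]-.012),w(557,309,st['tcp_pos'][2]-.012))
print('ring L/R',w(357,240,.026),w(474,240,.026)); a,b=w(180,233,.01),w(240,233,.01); print(a,b,np.arctan2(*(b-a)[1::-1]),'post',w(306,57,.07))
to(.5765,-.0255,.044,.11)
E
```

```text
bezel [ 0.57486794 -0.02170563  0.14588629] ears [ 0.54097041 -0.01647715  0.11188629] [ 0.60632926 -0.009194    0.11188629]
ring L/R [ 0.55716852 -0.02342976  0.026     ] [ 0.59629259 -0.01906635  0.026     ]
[ 0.49277033 -0.03259146  0.01      ] [ 0.51446667 -0.03018571  0.01      ] 0.11043188412854721 post [0.5412833  0.03692946 0.07      ]
tcp [ 0.5752 -0.0245  0.1243] yaw 0.111 q6 -0.35 d [-0.0011  0.001   0.0803] rot [0.0017 0.0007 0.0008] t 13.62 gap 0.342
```

Emit:
{"api": "apply_moves", "payload": {
  "plan": [
    [-0.003,0.0015,0.02,0,0,0,0.7],
    [0,0,0.03,0,0,0,0.7],
    [0,0,0.015,0,0,0,0.7],
    [0,0,0.006,0,0,0,0.7],
    [0,0,0.004,0,0,0,0.7],
    [0,0,0.002,0,0,0,0.7],
    [0,0,0,0,0,0,0.7]
  ]
}}

```text
t: 14.5
tcp_pos: [0.5767, -0.027, 0.0467]
tool_rot: [0.667, 0.745, 0.0, 0.0]
force: [0.8, -0.5, -0.7]
finger_gap: 0.341
gripper_force: 31.2
```

Emit:
{"api": "apply_moves", "payload": {
  "plan": [
    [0,0,0.002,0,0,0,0.7],
    [0,0,0.001,0,0,0,0.7],
    [0,0,0,0,0,0,0.7]
  ]
}}

```text
t: 14.88
tcp_pos: [0.5768, -0.027, 0.0442]
tool_rot: [0.667, 0.745, 0.0, 0.0]
force: [-0.4, -0.8, 5.0]
finger_gap: 0.35
gripper_force: 31.8
```

Emit:
{"api": "apply_moves", "payload": {
  "plan": [
    [0,0,-0.0005,0,0,0,0.1],
    [0,0,0,0,0,0,0],
    [0,0,0,0,0,0,-0.2],
    [0,0,-0.02,0,0,0,-0.2],
    [0,0,-0.05,0,0,0,-0.2],
    [-0.03,0,-0.05,0,0,0,-0.2],
    [-0.03,0,0,0,0,0,-0.2],
    [0,0,0,0,0,0,-0.2]
  ]
}}

```text
t: 15.88
tcp_pos: [0.5837, -0.0886, 0.1646]
tool_rot: [0.668, 0.744, 0.0, 0.001]
force: [-1.5, -0.3, -0.2]
finger_gap: 0.599
gripper_force: 0.0
```

```bash
python3 - <<'E'
from h import *
import pickle
pickle.dump(sense(),open('pics/w6.pkl','wb'))
save('wrist','w6',(80,0,480,300),2)
to(.5415,.0369,.12,.515)
E
```

```text
tcp [ 0.5828 -0.0872  0.1638] yaw 0.109 q6 -0.45 d [ 0.1278 -0.0275  0.0438] rot [-1.000e-04 -5.000e-04 -4.059e-01] t 15.93 gap 0.598
```

View pics/w6.png

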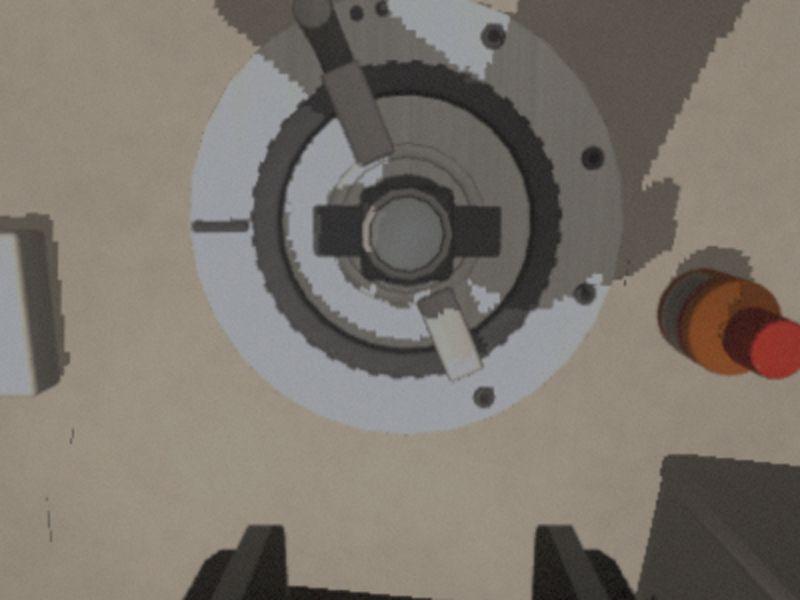

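The lens stands upright on the spacer with its ears horizontal in the image, along the mark at (220,226). The lever post is still at (313,10). Next I go to the post.

Emit:
{"api": "apply_moves", "payload": {
  "plan": [
    [0.045,-0.01,0,0,0,0,-0.1],
    [0.045,-0.01,0,0,0,0,-0.1],
    [0.038,-0.0075,0,0,0,0,-0.1],
    [0,0,0,0,0,-0.18,-0.1],
    [0,0,0,0,0,-0.18,-0.1],
    [0,0,0,0,0,-0.046,-0.1],
    [0,0,0,0,0,0,-0.1]
  ],
  "force": 20
}}

```text
t: 16.8
tcp_pos: [0.5404, 0.0387, 0.1629]
tool_rot: [0.503, 0.865, -0.0, -0.001]
force: [0.2, -0.3, 0.4]
finger_gap: 0.552
gripper_force: 0.0
```

```bash
python3 - <<'E'
from h import *
to(.5413,.0369,.036,.515)
E
```

```text
tcp [0.5404 0.0387 0.1629] yaw 0.518 q6 -0.65 d [-2.200e-03  1.000e-04  1.269e-01] rot [-0.0019 -0.0018  0.0025] t 16.8 gap 0.552
```

Emit:
{"api": "apply_moves", "payload": {
  "plan": [
    [-0.002,0,0.05,0,0,0,-0.1],
    [0,0,0.045,0,0,0,-0.1],
    [0,0,0.02,0,0,0,-0.1],
    [0,0,0.012,0,0,0,-0.1],
    [0,0,0,0,0,0,0.5],
    [0,0,0,0,0,0,1],
    [0,0,0,0,0,0,1],
    [0,0,0,0,0,0,1]
  ]
}}

```text
t: 17.8
tcp_pos: [0.543, 0.0358, 0.0376]
tool_rot: [0.503, 0.864, 0.0, 0.001]
force: [1.2, 0.7, 1.3]
finger_gap: 0.131
gripper_force: 20.5
```

Emit:
{"api": "apply_moves", "payload": {
  "plan": [
    [0,0,0,0,0,0,1],
    [0,0,0,0,0,0,1],
    [0,0,0,0,0,0,1]
  ]
}}

```text
t: 18.18
tcp_pos: [0.543, 0.0359, 0.0375]
tool_rot: [0.503, 0.864, 0.0, 0.001]
force: [-0.1, 1.1, 6.8]
finger_gap: 0.129
gripper_force: 20.9
```

```bash
python3 - <<'E'
from h import *
C=np.array([.5758,-.0238])
p=sense()['tcp_pos'][:2]-C;print(np.hypot(*p),np.degrees(np.arctan2(p[1],p[0])))
to(.5413,.0369,.036,.515)
# chord in tool frame per step with rotation applied with the shift: step angle
for n in(11,12,13):
    th=np.radians(186.3-np.degrees(np.arctan2(p[1],p[0])))/n
    r=np.hypot(*p); print(n,th,'tangential',r*np.sin(th),'inward',r*(1-np.cos(th)))
E
```

```text
0.06809390532018314 118.82935066635201
tcp [0.543  0.0359 0.0375] yaw 0.517 q6 -0.66 d [ 0.0017 -0.0009  0.0015] rot [0.0011 0.0006 0.0019] t 18.18 gap 0.129
11 0.10705317993915232 tangential 0.0072757533416806415 inward 0.0003898186262095703
12 0.09813208161088964 tangential 0.006671477016498929 inward 0.00032760590688780017
13 0.09058345994851351 tangential 0.006159749643732459 inward 0.0002791766391613188
```

Emit:
{"api": "apply_moves", "payload": {
  "plan": [
    [-0.0003,-0.0068,0,0,0,-0.098,1],
    [-0.0003,-0.0068,0,0,0,-0.098,1],
    [-0.0003,-0.0068,0,0,0,-0.098,1],
    [-0.0003,-0.0068,0,0,0,-0.098,1],
    [-0.0003,-0.0068,0,0,0,-0.098,1],
    [-0.0003,-0.0068,0,0,0,-0.098,1],
    [0,0,0,0,0,0,1]
  ]
}}

```text
t: 19.05
tcp_pos: [0.5144, 0.0065, 0.0375]
tool_rot: [0.23, 0.973, -0.0, 0.0]
force: [-1.7, 0.6, 6.6]
finger_gap: 0.134
gripper_force: 21.1
```

```bash
python3 - <<'E'
from h import *
C=np.array([.5758,-.0238])
p=sense()['tcp_pos'][:2]-C;print(np.hypot(*p),np.degrees(np.arctan2(p[1],p[0])));to(.506,-.0315,.0375,1.68)
print(sense()['ft_torque'],sense()['force'])
E
```

```text
0.06847739840218958 153.74909133275204
tcp [0.5144 0.0065 0.0375] yaw 1.106 q6 -1.31 d [-0.0095 -0.0377  0.    ] rot [-2.000e-04  0.000e+00 -5.742e-01] t 19.05 gap 0.134
[0.08024581 0.23674576 0.0783338 ] [-1.67765695  0.64191765  6.56375901]
```

Emit:
{"api": "apply_moves", "payload": {
  "plan": [
    [-0.0003,-0.0066,0,0,0,-0.095,1],
    [-0.0003,-0.0066,0,0,0,-0.095,1],
    [-0.0003,-0.0066,0,0,0,-0.095,1],
    [-0.0003,-0.0066,0,0,0,-0.095,1],
    [-0.0003,-0.0066,0,0,0,-0.095,1],
    [-0.0003,-0.0066,0,0,0,-0.095,1],
    [0,0,0,0,0,0,1],
    [0,0,0,0,0,0,1]
  ]
}}

```text
t: 20.05
tcp_pos: [0.5074, -0.032, 0.0375]
tool_rot: [-0.052, 0.999, -0.0, -0.0]
force: [-2.0, -0.4, 8.3]
finger_gap: 0.132
gripper_force: 21.2
```

```bash
python3 - <<'E'
from h import *
C=np.array([.5758,-.0238])
p=sense()['tcp_pos'][:2]-C;print(np.hypot(*p),np.degrees(np.arctan2(p[1],p[0]))%360);to(.506,-.0315,.0375,1.68)
E
```

```text
0.06891340990265367 186.84912776522455
tcp [ 0.5074 -0.032   0.0375] yaw 1.676 q6 -1.96 d [ 0.0013  0.0007 -0.    ] rot [-0.0005 -0.0001 -0.0042] t 20.05 gap 0.132
```

Emit:
{"api": "apply_moves", "payload": {
  "plan": [
    [0,0,0,0,0,0,0.4],
    [0,0,0,0,0,0,0.2],
    [0,0,0,0,0,0,0],
    [0,0,0,0,0,0,0],
    [0,0,-0.04,0,0,0,0],
    [0,0,-0.05,0,0,0,0],
    [0,0,-0.05,0,0,0,0],
    [0,0,-0.05,0,0,0,0]
  ]
}}

```text
t: 21.05
tcp_pos: [0.5071, -0.0316, 0.2283]
tool_rot: [-0.052, 0.999, 0.0, -0.0]
force: [0.0, -0.3, -0.3]
finger_gap: 0.501
gripper_force: 0.0
```

Emit:
{"api": "apply_moves", "payload": {
  "plan": [
    [-0.055,0,0,0,0,0,0],
    [-0.055,0,0,0,0,0,0],
    [0,0,0,0,0,0,0],
    [0,0,0,0,0,0,0]
  ]
}}

```text
t: 21.55
tcp_pos: [0.6156, -0.02, 0.2259]
tool_rot: [-0.052, 0.999, 0.0, -0.002]
force: [-1.3, 0.4, 0.4]
finger_gap: 0.496
gripper_force: 0.0
```

```bash
python3 - <<'E'
from h import *
import pickle
pickle.dump(sense(),open('pics/w7.pkl','wb'))
save('wrist','w7',(80,0,480,300),2)
to(.5415,.0369,.12,.515)
E
```

```text
tcp [ 0.6152 -0.02    0.226 ] yaw 1.675 q6 -1.89 d [0.0671 0.0642 0.1063] rot [-1.00e-03 -3.10e-03  1.16e+00] t 21.6 gap 0.501
```

View pics/w7.png

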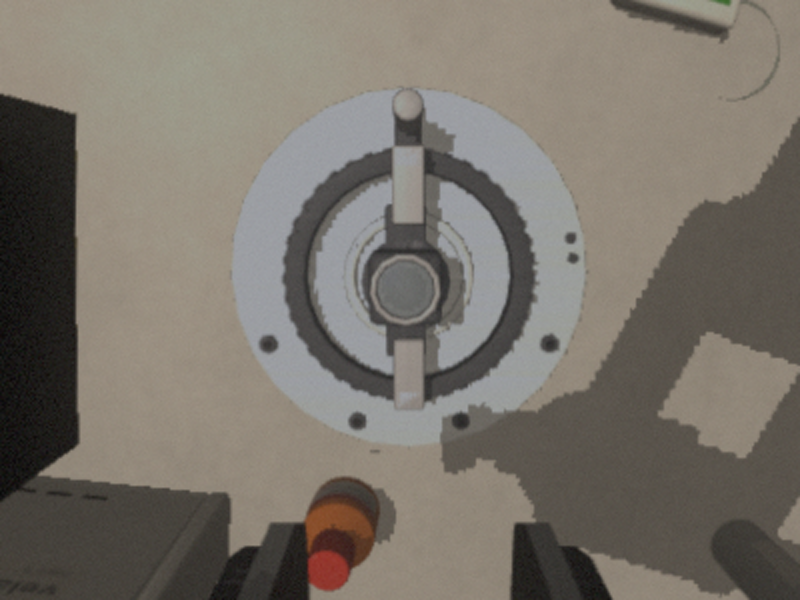

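The lever post at (408,104) now hides the locked mark. Both tabs cover the ears, the lens is upright, and the bystanders nearby are untouched.

```bash
python3 -c "
from station import *
print(sign_off())"
```

```text
the job is handed in; nothing more can be done
None
```

The lens mount is assembled and handed in at about 22 s. The spacer is in the seat, the lens cell stands upright on it with its ears in line with the mark, and the collar is turned to the locked mark with its tabs over the ears.

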